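# Try the jar caps and set the loose one aside

### The arm

A 6-joint arm with a two-finger parallel gripper is mounted at the origin on the work surface; the furniture and walls round the work are solid. World frame = base frame: x ahead of the robot, y to its left, z up, the work surface at z = 0. Lengths are in m, angles in degrees, forces in N, time in s.
With the tool pointing down it reaches from about 0.375 to 0.9 m from the base axis. Payload 3.1 kg.
Tool frame: the origin (TCP) lies on the centre line of the jaws, within the pads' length; the fingertips stand 8 mm ahead of it and the grasp point (between the pads) lies 11 mm behind it (bot.tip_extent is the distance from the TCP to the fingertips, in m); z points along the fingers, y is the line along which they close (so a half turn about z gives the same grasp; the last joint's range is limited). The gripper opens to 87 mm and grips with 3 to 60 N. Pads are 19 mm wide; open, the fingers measure 117 mm over their backs; the gripper's body (75 mm by 190 mm) begins 51 mm behind the grasp point.
Start: joints at [-87.519, 30.224, 82.088, -0, 67.689, -10.227], TCP at [0.138, -0.61, 0.207] pointing down, gripper open.
Joint ranges: [-176.69, 176.69], [-43.24, 126.21], [12.49, 139.97], [-82, 262], [0, 151.66], [-163.58, 163.58]. Speed limits (degrees/s): [159.86, 159.86, 180, 180, 180, 180].

### API

Orientations are given as a 3x3 rotation matrix whose columns are the frame's x, y, z axes.
In Python, from rig import bot, vision, workorder gives the robot as it stands.
- The arm moves only by the shell command python3 -m handwheel 'ROWS'. ROWS is JSON, a list of rows, each an object with "delta_rot": the turn, a rotation vector about the tool's x, y, z in rad, a list of three; "xyz": the shift along the tool's x, y, z in mm, a list of three; "hand": the closure, from -1 (fully open) to 1 (shut). A call has exactly 5 rows; each row is the pose to reach, as a shift and turn from the pose commanded when the call began, along the tool's axes at that moment; what a row does not reach only later rows make up. A row lasts 1/8 s, in which the tool goes at most 62.5 mm and 10.7 degrees, less where a joint would pass 70% of its speed; a pose out of reach is approached as far as the arm can. A call with a gripper value outside its range is refused whole. The fingers move at their own pace and stop on an object; the grip force is fixed at half the most. Time passes only in rows, so rows that repeat a pose let the fingers close, or fill a call up. It gives the time, the measured TCP pose, the force, the opening and the grip force at its end, in the units of the state.
- bot.read_state(): the state, without advancing time (a new reading comes with each control period).
- vision.capture(name): name is "side" or "top" or "wrist"; returns the picture (384x512x3 uint8, red, green, blue); there is no depth.
- vision.camera_model(name): a dict with "camera_matrix" (3x3 intrinsics, pixels), "camera_from_world" (4x4, takes a point from world to camera coordinates). Camera axes: x right, y up, looking along -z (the intrinsics and any distortion apply to the point x, -y, -z); pixel columns grow to the right and rows downward; lengths in m; the calibration is good to about 2 mm. A picture is of the moment at which its call begins: read the wrist's pose just before it. camera_model takes no time and is no camera call; for the wrist camera it gives the pose at the moment of the call.
- workorder.hand_in(): hands the job in; it is judged then, once.
The state is a dict: "time_s": time; "joint_positions": joint angles; "qvel": joint speeds; "tau": joint torques, N m; "position": TCP position; "tcp_rot": TCP orientation; "force": force on the tool from outside, world axes, zero at the start; "moment": the same for the moment, N m; "opening": opening from 0.0 (shut) to 1.0 (fully open); "grasp_force": force on a finger pad.
Only numpy, scipy, OpenCV 4.12 (cv2) and the standard library are available. Lean on these libraries where they do the work, as an engineer would, in place of code of your own. Each camera call takes 0.05 s, during which the arm holds its last target. There are 200 camera calls.

### The job

Check the caps of the three jars in the wooden block, working from the left jar to the right: twist each cap clockwise, with the jar in its socket, until it holds firm against half a newton metre for a moment, never anywhere near one newton metre, and never twist a cap back open. If a cap runs round before it holds, it was loose: put that jar, with its cap still tight, upright in the middle of the blue plate so that it is used first. Leave jars whose caps held at once in the block, and do not disturb the other things on the table.

Things in the scene. Friction and masses are not known exactly. Their poses are not given: they have to be found in the camera images.
- block: Heavy beech block that does not move, 104 x 292 x 45 mm high, long side along its y axis (roughly left-right for the robot; its +y end is the left one). Origin: centre of its underside, on the table. Three square sockets, 72.4 mm wide and 33 mm deep (socket floor 12 mm above the table), centres at y = +92, 0 and -92 mm. It keeps the jars from turning except for about 0.03 rad of play.
- plate: Round blue plate, 210 mm across; its middle is flat (160 mm across, its upper side 6 mm above the table), its rim 16 mm high. Does not move. Origin: centre of its underside, on the table.
- jar_a: Square amber-glass storage jar standing in one of the sockets; the three look alike and any of them can be in any socket. Body 70 x 70 mm, 60 mm high, then a round shoulder and neck; 105 mm tall with its cap, 0.45 to 0.66 kg in all. Origin: centre of its underside, z up. The round screw cap sits on its axis: ribbed black grip band 48 mm across, from 83 to 103 mm above the origin. Seen from above, clockwise tightens.
- dot_a (a point): Small black dot on the aluminium top of the cap of jar_a, 18.5 mm off the jar's axis and 105 mm above the jar's origin. It turns with the cap (not with the rubber band); where it points on a tight cap differs from jar to jar.
- grip_a (a joint): Twist (rad) of the soft rubber grip band on the cap of jar_a, relative to the cap: 0 at rest, positive when it is being twisted clockwise (tightening). It is elastic, 2.5 N m per rad, and springs back when let go. A loose cap runs on its thread at about 0.2 N m (0.08 rad) either way; it runs clockwise for 0.5 to 1 rad before it comes up firm. A tight cap does not run on at all: the torque climbs from the start, after the jar's small play in the socket.
- jar_b: Square amber-glass storage jar standing in one of the sockets; the three look alike and any of them can be in any socket. Body 70 x 70 mm, 60 mm high, then a round shoulder and neck; 105 mm tall with its cap, 0.45 to 0.66 kg in all. Origin: centre of its underside, z up. The round screw cap sits on its axis: ribbed black grip band 48 mm across, from 83 to 103 mm above the origin. Seen from above, clockwise tightens.
- dot_b (a point): Small black dot on the aluminium top of the cap of jar_b, 18.5 mm off the jar's axis and 105 mm above the jar's origin. It turns with the cap (not with the rubber band); where it points on a tight cap differs from jar to jar.
- grip_b (a joint): Twist (rad) of the soft rubber grip band on the cap of jar_b, relative to the cap: 0 at rest, positive when it is being twisted clockwise (tightening). It is elastic, 2.5 N m per rad, and springs back when let go. A loose cap runs on its thread at about 0.2 N m (0.08 rad) either way; it runs clockwise for 0.5 to 1 rad before it comes up firm. A tight cap does not run on at all: the torque climbs from the start, after the jar's small play in the socket.
- jar_c: Square amber-glass storage jar standing in one of the sockets; the three look alike and any of them can be in any socket. Body 70 x 70 mm, 60 mm high, then a round shoulder and neck; 105 mm tall with its cap, 0.45 to 0.66 kg in all. Origin: centre of its underside, z up. The round screw cap sits on its axis: ribbed black grip band 48 mm across, from 83 to 103 mm above the origin. Seen from above, clockwise tightens.
- dot_c (a point): Small black dot on the aluminium top of the cap of jar_c, 18.5 mm off the jar's axis and 105 mm above the jar's origin. It turns with the cap (not with the rubber band); where it points on a tight cap differs from jar to jar.
- grip_c (a joint): Twist (rad) of the soft rubber grip band on the cap of jar_c, relative to the cap: 0 at rest, positive when it is being twisted clockwise (tightening). It is elastic, 2.5 N m per rad, and springs back when let go. A loose cap runs on its thread at about 0.2 N m (0.08 rad) either way; it runs clockwise for 0.5 to 1 rad before it comes up firm. A tight cap does not run on at all: the torque climbs from the start, after the jar's small play in the socket.
- lemon: Yellow lemon, 71 x 53 x 51 mm, lying loose; a bystander. Origin: middle of its underside.
- mug: Black enamel mug, 88 x 112 x 80 mm with its handle; a bystander. Origin: middle of its underside.
- timer: Red and white kitchen timer, 70 mm across, 60 mm high; a bystander. Origin: middle of its underside.
- pepper_mill: Turned wooden pepper mill, 58 mm across, 170 mm high; a bystander. Origin: middle of its underside.
- spice_jar: Spice jar with red lid, 45 mm across, 106 mm high; a bystander. Origin: middle of its underside.
- teaspoon: Teaspoon with blue handle, 138 mm long, lying flat; a bystander. Origin: middle of its underside.

How it is judged:
By the outcome, as a careful person would: the job done as asked, in the order asked, and still so for the second after the job is handed in, with the robot touching nothing.
It also fails if it takes over 72 s, if anything falls off the work surface, if the arm or the gripper's body presses on something with over 40 N, if the wrist force passes 120 N, or if a joint passes its speed limit or range.

## Working session

There is one attempt and no reset: what is moved stays moved. The work goes in short steps, Python scripts to look and compute and a shell command to move; the robot and the scene stay as the last step left them, time stands still between calls to the robot, and variables do not carry over. Pictures are saved under pics/ and viewed, at most 10 in all, crops included, and the job is handed in when it is done.

```bash
mkdir -p pics; ls; python3 - <<'E'
from rig import bot,vision
import cv2,numpy as np
s=bot.read_state();print({k:np.round(v,3).tolist() for k,v in s.items()})
for n in("top","side"):
    im=vision.capture(n);np.save(f"pics/{n}0.npy",im);cv2.imwrite(f"pics/{n}0.png",cv2.resize(im[...,::-1],(800,600)))
    m=vision.camera_model(n);print(n,{k:np.round(v,4).tolist() if not isinstance(v,str) else v for k,v in m.items()})
E
```

```text
pics
{'time_s': 0.0, 'joint_positions': [-87.52, 30.279, 82.157, -0.002, 67.688, -10.229], 'qvel': [-0.016, -0.026, -0.058, -0.067, -0.002, -0.046], 'tau': [-0.002, -44.005, -17.659, 0.063, 0.058, -0.0], 'position': [0.137, -0.609, 0.206], 'tcp_rot': [[0.975, 0.22, -0.0], [0.22, -0.975, 0.002], [0.0, -0.002, -1.0]], 'force': [0.097, 0.057, -0.196], 'moment': [0.049, 0.018, 0.002], 'grasp_force': 0.0, 'opening': 0.999}
top {'camera_matrix': [[388.0835, 0.0, 252.0951], [0.0, 388.0835, 197.2467], [0.0, 0.0, 1.0]], 'camera_from_world': [[-0.006, -1.0, 0.0057, -0.2714], [0.9967, -0.0056, 0.0805, -0.4197], [-0.0805, 0.0062, 0.9967, -1.189], [0.0, 0.0, 0.0, 1.0]]}
side {'camera_matrix': [[428.8116, 0.0, 256.9267], [0.0, 428.8116, 190.0186], [0.0, 0.0, 1.0]], 'camera_from_world': [[-0.9992, 0.0395, -0.0021, 0.433], [-0.029, -0.694, 0.7194, -0.2338], [0.0269, 0.7189, 0.6946, -1.0019], [0.0, 0.0, 0.0, 1.0]]}
```

View pics/top0.png

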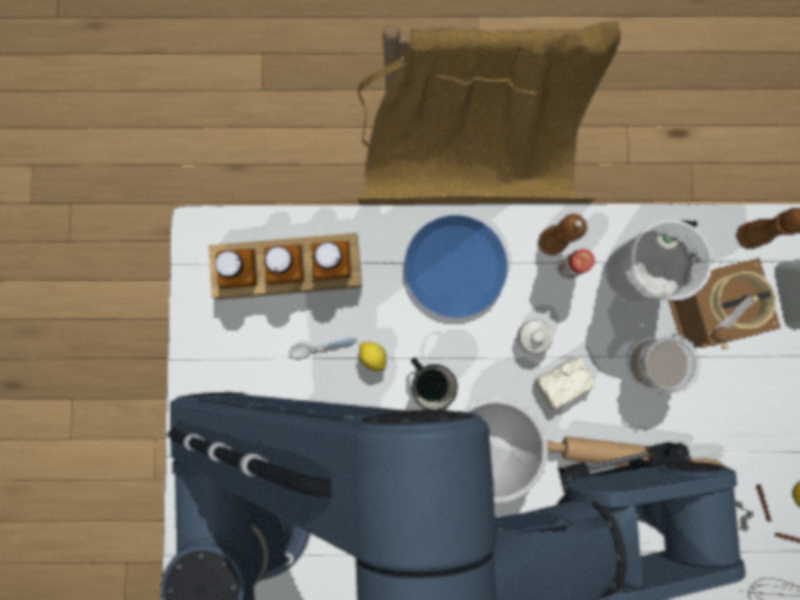

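View pics/side0.png

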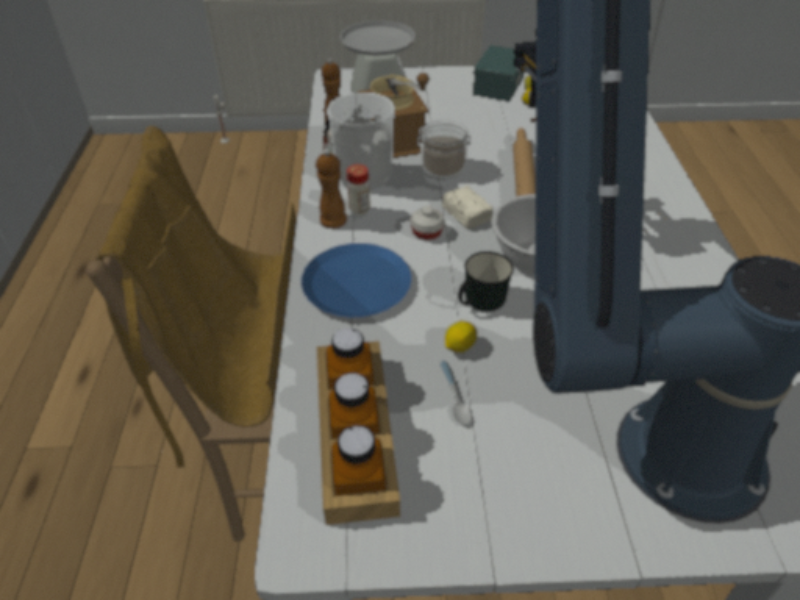

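The top view shows the block at the left, with caps at about (229,263), (278,259) and (329,254), and the plate at (456,268) in the 800x600 picture. In the side view the caps are at (348,341), (351,388) and (356,442), and the plate is at (357,280).

```bash
cat > h.py <<'E'
from rig import bot,vision
import cv2,numpy as np
def ray(m,px,z):
    K=np.array(m["camera_matrix"]);T=np.array(m["camera_from_world"]);R=T[:3,:3]
    d=np.linalg.solve(K,[px[0],px[1],1.]);d=R.T@(d*[1,-1,-1]);c=-R.T@T[:3,3]
    return c+d*(z-c[2])/d[2]
def blob(mask,seed):
    n,l,st,ce=cv2.connectedComponentsWithStats(mask.astype(np.uint8))
    k=[i for i in range(1,n) if st[i,4]>25]
    i=min(k,key=lambda i:np.hypot(*(ce[i]-seed)))
    return ce[i],st[i,4],(l==i)
E
python3 - <<'E'
from h import *
S=.64
for n,caps,pl in(("top",[(229,263),(278,259),(329,254)],(456,268)),("side",[(356,442),(351,388),(348,341)],(357,280))):
    im=np.load(f"pics/{n}0.npy").astype(int);m=vision.camera_model(n)
    for c in caps:
        mk=(im.min(2)>105);ce,a,l=blob(mk,np.array(c)*S);print(n,"cap",ce.round(1),a,ray(m,ce,.117).round(4))
    mk=(im[...,2]-im[...,0]>50);ce,a,l=blob(mk,np.array(pl)*S)
    cs,_=cv2.findContours(l.astype(np.uint8),0,2);p=np.array([ray(m,q,.016) for q in max(cs,key=len)[:,0]])
    print(n,"plate",ce,a,(p.max(0)+p.min(0))/2,p.max(0)-p.min(0))
im=np.load("pics/top0.npy");m=vision.camera_model("top")
hsv=cv2.cvtColor(im,cv2.COLOR_RGB2HSV);mk=(hsv[...,1]>70)&(hsv[...,0]<30);mk[:148]=0;mk[195:]=0;mk[:,:125]=0;mk[:,240:]=0
ce,a,l=blob(mk,np.array((284,265))*S);print(a)
p=np.argwhere(l)[:,::-1].astype(np.float32)
r=cv2.boxPoints(cv2.minAreaRect(p));print(r);print(np.round([ray(m,q,.045) for q in r],4))
# other items
for nm,c,z in(("lemon",(372,355),.025),("mug",(432,388),.08),("mill top",(572,226),.17),("spice",(580,261),.106),("spoon L",(290,351),0),("spoon R",(355,341),0)):print(nm,ray(m,np.array(c)*S,z).round(3))
E
```

```text
top cap [177.3 165.3] 203 [ 0.5033 -0.0594  0.117 ]
top cap [177.3 165.3] 203 [ 0.5033 -0.0594  0.117 ]
top cap [209.2 162.4] 201 [ 0.5111 -0.1508  0.117 ]
top plate [291.30974843 171.05251572] 3180 [ 0.50222577 -0.39650561  0.016     ] [1.99212571e-01 2.01110560e-01 4.44089210e-16]
side cap [227.5 281.6] 298 [0.495  0.0351 0.117 ]
side cap [224.3 246.6] 243 [ 0.503  -0.0565  0.117 ]
side cap [224.3 246.6] 243 [ 0.503  -0.0565  0.117 ]
side plate [232.10978639 178.04470939] 2013 [ 0.4934981  -0.39489776  0.016     ] [1.77076500e-01 1.88732847e-01 2.22044605e-16]
2501
[[133.17241 157.06898]
 [227.76552 149.1862 ]
 [230.5931  183.11723]
 [135.99998 191.00002]]
[[ 0.5412  0.0893  0.045 ]
 [ 0.5643 -0.1999  0.045 ]
 [ 0.4595 -0.2084  0.045 ]
 [ 0.4369  0.0788  0.045 ]]
lemon [ 0.325 -0.23   0.025]
mug [ 0.263 -0.344  0.08 ]
mill top [ 0.549 -0.587  0.17 ]
spice [ 0.497 -0.62   0.106]
spoon L [ 0.335 -0.065  0.   ]
spoon R [ 0.354 -0.195  0.   ]
```

```bash
python3 -m handwheel '[{"delta_rot":[0,0,-0.095],"xyz":[32.6,-36.5,0],"hand":-1},{"delta_rot":[0,0,-0.19],"xyz":[65.2,-73,0],"hand":-1},{"delta_rot":[0,0,-0.285],"xyz":[97.8,-109.5,0],"hand":-1},{"delta_rot":[0,0,-0.38],"xyz":[130.4,-146,0],"hand":-1},{"delta_rot":[0,0,-0.475],"xyz":[163,-182.5,0],"hand":-1}]'; python3 -m handwheel '[{"delta_rot":[0,0,-0.095],"xyz":[45.8,-17.6,0],"hand":-1},{"delta_rot":[0,0,-0.19],"xyz":[91.6,-35.3,0],"hand":-1},{"delta_rot":[0,0,-0.285],"xyz":[137.4,-52.9,0],"hand":-1},{"delta_rot":[0,0,-0.38],"xyz":[183.2,-70.6,0],"hand":-1},{"delta_rot":[0,0,-0.475],"xyz":[229,-88.2,0],"hand":-1}]'
```

```text
time_s: 0.72
position: [0.2569, -0.3941, 0.2064]
tcp_rot: [[0.765, 0.644, 0.0], [0.644, -0.765, 0.001], [0.0, -0.0, -1.0]]
force: [0.2, -0.8, 0.4]
opening: 0.997
grasp_force: 0.0
time_s: 1.35
position: [0.3759, -0.1797, 0.2066]
tcp_rot: [[0.386, 0.923, 0.0], [0.923, -0.386, 0.0], [0.0, 0.0, -1.0]]
force: [0.8, -0.1, 0.7]
opening: 0.997
grasp_force: 0.0
```

```bash
python3 -m handwheel '[{"delta_rot":[0,0,-0.1],"xyz":[48.8,5.2,0],"hand":-1},{"delta_rot":[0,0,-0.2],"xyz":[97.6,10.4,0],"hand":-1},{"delta_rot":[0,0,-0.3],"xyz":[146.4,15.6,0],"hand":-1},{"delta_rot":[0,0,-0.4],"xyz":[195.2,20.8,0],"hand":-1},{"delta_rot":[0,0,-0.48],"xyz":[244,26,0],"hand":-1}]'; python3 - <<'E'
from h import *
s=bot.read_state();print(s["position"],s["joint_positions"],s["moment"])
m=vision.camera_model("wrist");im=vision.capture("wrist");np.savez("pics/w1.npz",im=im,K=m["camera_matrix"],T=m["camera_from_world"])
cv2.imwrite("pics/w1.png",im[...,::-1])
for c in((.4954,.0327,.117),(.5028,-.059,.117),(.5103,-.1507,.117)):
    T=np.array(m["camera_from_world"]);p=T[:3,:3]@c+T[:3,3];q=np.array(m["camera_matrix"])@(p*[1,-1,-1]);print(q[:2]/q[2])
E
```

```text
time_s: 1.98
position: [0.4945, 0.0351, 0.2064]
tcp_rot: [[-0.084, 0.996, -0.0], [0.996, 0.084, -0.0], [-0.0, -0.0, -1.0]]
force: [1.3, 0.3, -0.8]
opening: 1.002
grasp_force: 0.0
[0.49454659 0.03514138 0.20643734] [-8.86497696e+00  2.03430565e+01  1.00282355e+02 -1.35874645e-02
  5.93974434e+01 -1.36718074e+01] [ 0.01338439 -0.14214956  0.02568786]
[259.2988323  192.55973421]
[258.90006242 277.50637405]
[258.64507165 350.61748337]
```

View pics/w1.png

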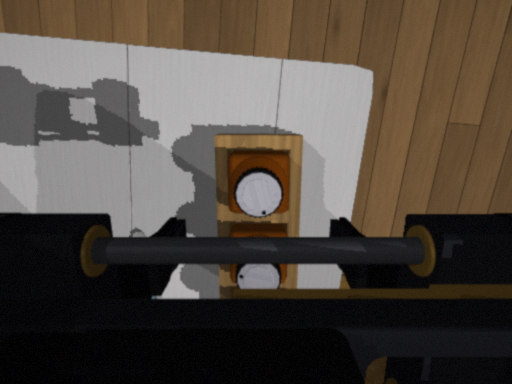

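```bash
python3 - <<'E'
from h import *
d=np.load("pics/w1.npz");m={"camera_matrix":d["K"],"camera_from_world":d["T"]};im=d["im"].astype(int)
mk=(im.min(2)>90);mk[:150]=0;mk[220:]=0;mk[:,:232]=0;mk[:,290:]=0
mk=cv2.morphologyEx(mk.astype(np.uint8),cv2.MORPH_CLOSE,np.ones((9,9)))
ce,a,l=blob(mk,(259,193));p=ray(m,ce,.117);print(ce,a,p)
d0=(im.max(2)<80)&(l>0)
y,x=np.nonzero(d0);print(len(x));dp=ray(m,(x.mean(),y.mean()),.117);print(dp-p,np.hypot(*(dp-p)[:2]))
s=bot.read_state();R=np.array(s["tcp_rot"]);print((R.T@(p-s["position"])*1e3).round(1))
E
```

```text
[258.28072445 194.13001294] 1546 [0.494546   0.03104738 0.117     ]
10
[ 0.00660857 -0.01806235  0.        ] 0.019233342702379967
[-8.6 -4.1 89.7]
```

```bash
cat >> h.py <<'E'
def off(p):
    s=bot.read_state();R=np.array(s["tcp_rot"]);return (R.T@(np.array(p)-s["position"])*1e3).round(1)
E
python3 -c "
from h import *
s=bot.read_state();print(s['position'],s['qvel'],off((.495,.032,.098)))"
```

```text
[0.49755703 0.03967233 0.20675836] [-4.52937348 -1.67829965  2.74832221 -3.41627256 -0.78716971 -1.61182676] [ -7.8  -3.7 108.7]
```

```bash
python3 -m handwheel '[{"delta_rot":[0,0,0],"xyz":[-4,-2,15],"hand":-1},{"delta_rot":[0,0,0],"xyz":[-7,-3,30],"hand":-1},{"delta_rot":[0,0,0],"xyz":[-7,-3,50],"hand":-1},{"delta_rot":[0,0,0],"xyz":[-7,-3,60],"hand":-1},{"delta_rot":[0,0,0],"xyz":[-7,-3,60],"hand":-1}]'; python3 - <<'E'
from h import *
s=bot.read_state();print(s['position'],s["moment"],s["force"],off((.495,.032,.098)))
m=vision.camera_model("wrist");im=vision.capture("wrist");np.savez("pics/w2.npz",im=im,K=m["camera_matrix"],T=m["camera_from_world"])
cv2.imwrite("pics/w2.png",im[...,::-1])
T=np.array(m["camera_from_world"])
for c in((.4954,.0327,.117),(.5028,-.059,.117),):
    p=T[:3,:3]@c+T[:3,3];q=np.array(m["camera_matrix"])@(p*[1,-1,-1]);print(q[:2]/q[2])
E
```

```text
time_s: 2.65
position: [0.4911, 0.0263, 0.146]
tcp_rot: [[-0.081, 0.997, -0.002], [0.997, 0.081, 0.0], [0.001, -0.002, -1.0]]
force: [-0.0, -0.0, -0.1]
opening: 1.0
grasp_force: 0.0
[0.49108552 0.02633946 0.14598912] [-0.03274739 -0.10327546  0.01975137] [-0.00525344 -0.04618894 -0.13588304] [ 5.3  4.5 48. ]
[265.27841736 200.85733084]
[264.57636742 306.67000228]
```

View pics/w2.png

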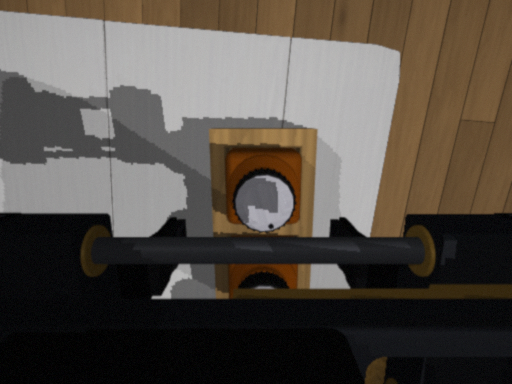

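The wrist view at close range shows the left cap at about (264,201), which agrees with the prediction for (0.495, 0.0327).

```bash
python3 -m handwheel '[{"delta_rot":[0,0,0],"xyz":[3,2,6],"hand":-1},{"delta_rot":[0,0,0],"xyz":[3,2,12],"hand":-1},{"delta_rot":[0,0,0],"xyz":[3,2,12],"hand":-1},{"delta_rot":[0,0,0],"xyz":[3,2,12],"hand":-1},{"delta_rot":[0,0,0],"xyz":[3,2,12],"hand":-1}]'; python3 - <<'E'
from h import *
s=bot.read_state();print(s['position'],s["moment"],np.round(s['qvel'],1),off((.495,.0327,.098)))
E
```

```text
time_s: 3.32
position: [0.4936, 0.0295, 0.1348]
tcp_rot: [[-0.081, 0.997, 0.0], [0.997, 0.081, -0.0], [-0.0, 0.0, -1.0]]
force: [-0.8, -0.5, 0.6]
opening: 0.997
grasp_force: 0.0
[0.49358045 0.02946065 0.13479116] [-0.018227   -0.08538283 -0.02609474] [-0.   0.   0.   0.1 -0.1 -0.1] [ 3.1  1.7 36.8]
```

```bash
python3 -m handwheel '[{"delta_rot":[0,0,0],"xyz":[3.1,1.7,10],"hand":-1},{"delta_rot":[0,0,0],"xyz":[3.1,1.7,24],"hand":-1},{"delta_rot":[0,0,0],"xyz":[3.1,1.7,34],"hand":-1},{"delta_rot":[0,0,0],"xyz":[3.1,1.7,36.8],"hand":-1},{"delta_rot":[0,0,0],"xyz":[3.1,1.7,36.8],"hand":-0.4}]'; python3 -m handwheel '[{"delta_rot":[0,0,0],"xyz":[0,0,0],"hand":0},{"delta_rot":[0,0,0],"xyz":[0,0,0],"hand":1},{"delta_rot":[0,0,0],"xyz":[0,0,0],"hand":1},{"delta_rot":[0,0,0],"xyz":[0,0,0],"hand":1},{"delta_rot":[0,0,0],"xyz":[0,0,0],"hand":1}]'; python3 - <<'E'
from h import *
s=bot.read_state();print(s['position'],s["moment"],np.round(s['qvel'],1),off((.495,.0327,.098)),s["joint_positions"][5])
E
```

```text
time_s: 3.95
position: [0.4948, 0.0327, 0.0975]
tcp_rot: [[-0.081, 0.997, -0.001], [0.997, 0.081, 0.0], [0.0, -0.001, -1.0]]
force: [0.1, -0.7, -0.7]
opening: 0.952
grasp_force: 0.0
time_s: 4.58
position: [0.4956, 0.0327, 0.0988]
tcp_rot: [[-0.081, 0.997, 0.002], [0.997, 0.081, -0.0], [-0.0, 0.002, -1.0]]
force: [-0.7, -0.1, 7.3]
opening: 0.478
grasp_force: 57.9
[0.49560033 0.03269165 0.09875047] [ 0.0258456   0.05937437 -0.05833018] [-0.  -0.1  0.  -0.1 -0.1 -0. ] [ 0.1 -0.6  0.7] -13.788895899284096
```

```bash
python3 -m handwheel '[{"delta_rot":[0,0,0.03],"xyz":[0,0,0],"hand":1},{"delta_rot":[0,0,0.06],"xyz":[0,0,0],"hand":1},{"delta_rot":[0,0,0.09],"xyz":[0,0,0],"hand":1},{"delta_rot":[0,0,0.12],"xyz":[0,0,0],"hand":1},{"delta_rot":[0,0,0.12],"xyz":[0,0,0],"hand":1}]'; cat > s.py <<'E'
from h import *
s=bot.read_state();R=np.array(s["tcp_rot"])
print(np.round(s['position'],4),"F",np.round(s["force"],1),"M",np.round(s["moment"],3),"yaw(rad)",np.arctan2(R[1,0],R[0,0]).round(4),"j6",s["joint_positions"][5],"g",s["grasp_force"],s["opening"])
E
python3 s.py
```

```text
time_s: 5.2
position: [0.4956, 0.0327, 0.0988]
tcp_rot: [[0.038, 0.999, 0.002], [0.999, -0.038, -0.0], [-0.0, 0.002, -1.0]]
force: [0.0, 0.8, 5.6]
opening: 0.475
grasp_force: 57.4
[0.4956 0.0327 0.0988] F [0.  0.8 5.6] M [0.003 0.021 0.052] yaw(rad) 1.5323 j6 -6.927706524594962 g 57.36511766910553 0.4751028579458261
```

```bash
python3 -m handwheel '[{"delta_rot":[0,0,0.02],"xyz":[0,0,0],"hand":1},{"delta_rot":[0,0,0.04],"xyz":[0,0,0],"hand":1},{"delta_rot":[0,0,0.06],"xyz":[0,0,0],"hand":1},{"delta_rot":[0,0,0.06],"xyz":[0,0,0],"hand":1},{"delta_rot":[0,0,0.06],"xyz":[0,0,0],"hand":1}]'; python3 s.py;  python3 -m handwheel '[{"delta_rot":[0,0,0.02],"xyz":[0,0,0],"hand":1},{"delta_rot":[0,0,0.04],"xyz":[0,0,0],"hand":1},{"delta_rot":[0,0,0.06],"xyz":[0,0,0],"hand":1},{"delta_rot":[0,0,0.06],"xyz":[0,0,0],"hand":1},{"delta_rot":[0,0,0.06],"xyz":[0,0,0],"hand":1}]'; python3 s.py
```

```text
time_s: 5.82
position: [0.4956, 0.0327, 0.0988]
tcp_rot: [[0.098, 0.995, 0.002], [0.995, -0.098, -0.0], [-0.0, 0.002, -1.0]]
force: [-0.6, 0.7, 6.8]
opening: 0.473
grasp_force: 57.4
[0.4956 0.0327 0.0988] F [-0.6  0.7  6.8] M [0.04  0.033 0.106] yaw(rad) 1.4725 j6 -3.5008027211949604 g 57.372664511203766 0.4734960829463269
time_s: 6.45
position: [0.4955, 0.0327, 0.0988]
tcp_rot: [[0.158, 0.988, 0.002], [0.988, -0.158, -0.0], [-0.0, 0.002, -1.0]]
force: [-0.6, 0.4, 5.9]
opening: 0.478
grasp_force: 57.4
[0.4955 0.0327 0.0988] F [-0.6  0.4  5.9] M [-0.015  0.104  0.147] yaw(rad) 1.4125 j6 -0.06525729673307219 g 57.37877547740936 0.47825267825033596
```

```bash
python3 -m handwheel '[{"delta_rot":[0,0,0.07],"xyz":[0,0,0],"hand":1},{"delta_rot":[0,0,0.14],"xyz":[0,0,0],"hand":1},{"delta_rot":[0,0,0.21],"xyz":[0,0,0],"hand":1},{"delta_rot":[0,0,0.28],"xyz":[0,0,0],"hand":1},{"delta_rot":[0,0,0.28],"xyz":[0,0,0],"hand":1}]'; python3 s.py;  python3 -m handwheel '[{"delta_rot":[0,0,0.03],"xyz":[0,0,0],"hand":1},{"delta_rot":[0,0,0.06],"xyz":[0,0,0],"hand":1},{"delta_rot":[0,0,0.08],"xyz":[0,0,0],"hand":1},{"delta_rot":[0,0,0.08],"xyz":[0,0,0],"hand":1},{"delta_rot":[0,0,0.08],"xyz":[0,0,0],"hand":1}]'; python3 s.py
```

```text
time_s: 7.08
position: [0.4955, 0.0327, 0.0988]
tcp_rot: [[0.425, 0.905, 0.002], [0.905, -0.425, -0.0], [0.0, 0.002, -1.0]]
force: [-0.6, -0.4, 6.7]
opening: 0.48
grasp_force: 57.4
[0.4955 0.0327 0.0988] F [-0.6 -0.4  6.7] M [0.026 0.027 0.036] yaw(rad) 1.1317 j6 16.01708080762092 g 57.39360272884369 0.47982414321710154
time_s: 7.7
position: [0.4955, 0.0327, 0.0988]
tcp_rot: [[0.495, 0.869, 0.002], [0.869, -0.495, -0.0], [0.0, 0.002, -1.0]]
force: [-1.0, 0.2, 5.2]
opening: 0.478
grasp_force: 57.4
[0.4955 0.0327 0.0988] F [-1.   0.2  5.2] M [0.071 0.095 0.157] yaw(rad) 1.0525 j6 20.56305410940925 g 57.40031540393829 0.47808016947458054
```

```bash
python3 - <<'E'
from h import *
m=vision.camera_model("side");T=np.array(m["camera_from_world"]);K=np.array(m["camera_matrix"])
p=T[:3,:3]@(.495,.0327,.117)+T[:3,3];q=K@(p*[1,-1,-1]);q=(q/q[2])[:2];print(q)
a=np.load("pics/side0.npy");b=vision.capture("side");x,y=int(q[0]),int(q[1])
o=np.hstack([cv2.resize(i[y-30:y+30,x-35:x+35],None,fx=5.7,fy=5.7,interpolation=cv2.INTER_CUBIC) for i in(a,b)]);cv2.imwrite("pics/sc.png",o[...,::-1]);print(o.shape)
E
```

```text
[227.52779426 280.59210756]
(342, 798, 3)
```

View pics/sc.png

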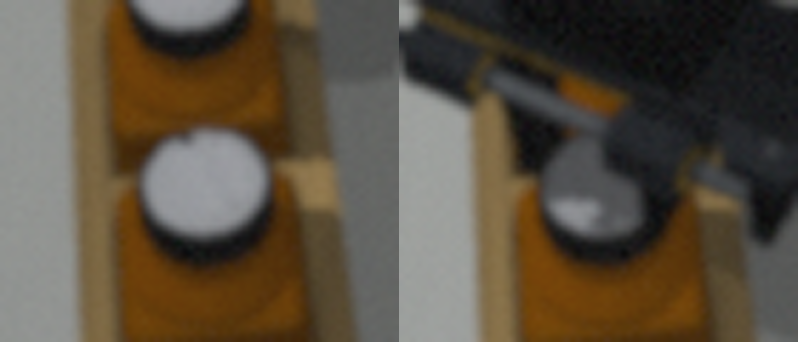

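The initial dot position, about (183,135) in the crop, shows no dot now, so the cap has turned and the jar is loose. I'll keep tightening.

```bash
python3 -m handwheel '[{"delta_rot":[0,0,0.03],"xyz":[0,0,0],"hand":1},{"delta_rot":[0,0,0.06],"xyz":[0,0,0],"hand":1},{"delta_rot":[0,0,0.08],"xyz":[0,0,0],"hand":1},{"delta_rot":[0,0,0.08],"xyz":[0,0,0],"hand":1},{"delta_rot":[0,0,0.08],"xyz":[0,0,0],"hand":1}]'; python3 s.py;  python3 -m handwheel '[{"delta_rot":[0,0,0.03],"xyz":[0,0,0],"hand":1},{"delta_rot":[0,0,0.06],"xyz":[0,0,0],"hand":1},{"delta_rot":[0,0,0.08],"xyz":[0,0,0],"hand":1},{"delta_rot":[0,0,0.08],"xyz":[0,0,0],"hand":1},{"delta_rot":[0,0,0.08],"xyz":[0,0,0],"hand":1}]'; python3 s.py
```

```text
time_s: 8.38
position: [0.4955, 0.0327, 0.0988]
tcp_rot: [[0.563, 0.826, 0.002], [0.826, -0.563, -0.0], [0.001, 0.001, -1.0]]
force: [-0.1, -0.5, 6.6]
opening: 0.48
grasp_force: 57.4
[0.4955 0.0327 0.0988] F [-0.1 -0.5  6.6] M [-0.005  0.048  0.129] yaw(rad) 0.9725 j6 25.146212858128443 g 57.40405261516571 0.4803187572753858
time_s: 9.0
position: [0.4955, 0.0327, 0.0988]
tcp_rot: [[0.627, 0.779, 0.002], [0.779, -0.627, -0.0], [0.001, 0.001, -1.0]]
force: [-0.1, -0.2, 5.8]
opening: 0.48
grasp_force: 57.4
[0.4955 0.0327 0.0988] F [-0.1 -0.2  5.8] M [0.077 0.081 0.129] yaw(rad) 0.8925 j6 29.729474216917865 g 57.40711033344269 0.48048735219524885
```

```bash
python3 -m handwheel '[{"delta_rot":[0,0,0.03],"xyz":[0,0,0],"hand":1},{"delta_rot":[0,0,0.06],"xyz":[0,0,0],"hand":1},{"delta_rot":[0,0,0.08],"xyz":[0,0,0],"hand":1},{"delta_rot":[0,0,0.08],"xyz":[0,0,0],"hand":1},{"delta_rot":[0,0,0.08],"xyz":[0,0,0],"hand":1}]'; python3 s.py;  python3 -m handwheel '[{"delta_rot":[0,0,0.03],"xyz":[0,0,0],"hand":1},{"delta_rot":[0,0,0.06],"xyz":[0,0,0],"hand":1},{"delta_rot":[0,0,0.08],"xyz":[0,0,0],"hand":1},{"delta_rot":[0,0,0.08],"xyz":[0,0,0],"hand":1},{"delta_rot":[0,0,0.08],"xyz":[0,0,0],"hand":1}]'; python3 s.py
```

```text
time_s: 9.62
position: [0.4955, 0.0326, 0.0988]
tcp_rot: [[0.688, 0.726, 0.002], [0.726, -0.688, -0.0], [0.001, 0.001, -1.0]]
force: [-0.1, 0.2, 7.0]
opening: 0.48
grasp_force: 57.4
[0.4955 0.0326 0.0988] F [-0.1  0.2  7. ] M [0.021 0.102 0.13 ] yaw(rad) 0.8125 j6 34.31399932828163 g 57.410453259944916 0.48040499480075877
time_s: 10.25
position: [0.4955, 0.0326, 0.0988]
tcp_rot: [[0.744, 0.669, 0.002], [0.669, -0.744, -0.0], [0.001, 0.001, -1.0]]
force: [0.3, 0.4, 5.6]
opening: 0.475
grasp_force: 57.4
[0.4955 0.0326 0.0988] F [0.3 0.4 5.6] M [0.013 0.089 0.127] yaw(rad) 0.7325 j6 38.8977611580904 g 57.413155138492584 0.4745309904697261
```

```bash
python3 -m handwheel '[{"delta_rot":[0,0,0.03],"xyz":[0,0,0],"hand":1},{"delta_rot":[0,0,0.06],"xyz":[0,0,0],"hand":1},{"delta_rot":[0,0,0.08],"xyz":[0,0,0],"hand":1},{"delta_rot":[0,0,0.08],"xyz":[0,0,0],"hand":1},{"delta_rot":[0,0,0.08],"xyz":[0,0,0],"hand":1}]'; python3 s.py;  python3 -m handwheel '[{"delta_rot":[0,0,0.03],"xyz":[0,0,0],"hand":1},{"delta_rot":[0,0,0.06],"xyz":[0,0,0],"hand":1},{"delta_rot":[0,0,0.08],"xyz":[0,0,0],"hand":1},{"delta_rot":[0,0,0.08],"xyz":[0,0,0],"hand":1},{"delta_rot":[0,0,0.08],"xyz":[0,0,0],"hand":1}]'; python3 s.py
```

```text
time_s: 10.88
position: [0.4955, 0.0326, 0.0988]
tcp_rot: [[0.795, 0.607, 0.002], [0.607, -0.795, -0.0], [0.001, 0.001, -1.0]]
force: [-0.7, -0.0, 6.6]
opening: 0.473
grasp_force: 57.4
[0.4955 0.0326 0.0988] F [-0.7 -0.   6.6] M [0.025 0.1   0.143] yaw(rad) 0.6525 j6 43.479050288004366 g 57.39049315452576 0.4728608097999642
time_s: 11.5
position: [0.4952, 0.0322, 0.099]
tcp_rot: [[0.839, 0.545, 0.001], [0.545, -0.839, -0.002], [-0.0, 0.002, -1.0]]
force: [-1.9, -0.6, 8.6]
opening: 0.474
grasp_force: 48.1
[0.4952 0.0322 0.099 ] F [-1.9 -0.6  8.6] M [-0.387  0.157  0.68 ] yaw(rad) 0.5762 j6 47.96460007909225 g 48.11643451452255 0.47439973431662574
```

```bash
python3 -m handwheel '[{"delta_rot":[0,0,0],"xyz":[0,0,0],"hand":1},{"delta_rot":[0,0,0],"xyz":[0,0,0],"hand":1},{"delta_rot":[0,0,0],"xyz":[0,0,0],"hand":1},{"delta_rot":[0,0,0],"xyz":[0,0,0],"hand":1},{"delta_rot":[0,0,0],"xyz":[0,0,0],"hand":1}]'; python3 s.py; python3 - <<'E'
from h import *
for n in("top","side"):
    b=vision.capture(n);cv2.imwrite(f"pics/{n}1.png",b[...,::-1])
a=cv2.imread("pics/top1.png")[110:260,90:290];b=cv2.imread("pics/side1.png")[180:330,150:350]
cv2.imwrite("pics/c1.png",np.hstack([cv2.resize(i,(400,300),interpolation=cv2.INTER_CUBIC) for i in(a,b)]))
E
```

```text
time_s: 12.12
position: [0.4952, 0.0321, 0.099]
tcp_rot: [[0.839, 0.545, 0.001], [0.545, -0.839, -0.002], [-0.0, 0.002, -1.0]]
force: [-1.1, -0.8, 7.1]
opening: 0.475
grasp_force: 48.1
[0.4952 0.0321 0.099 ] F [-1.1 -0.8  7.1] M [-0.394  0.117  0.612] yaw(rad) 0.5762 j6 47.96217873119454 g 48.11478227376938 0.47459809001948233
```

View pics/c1.png

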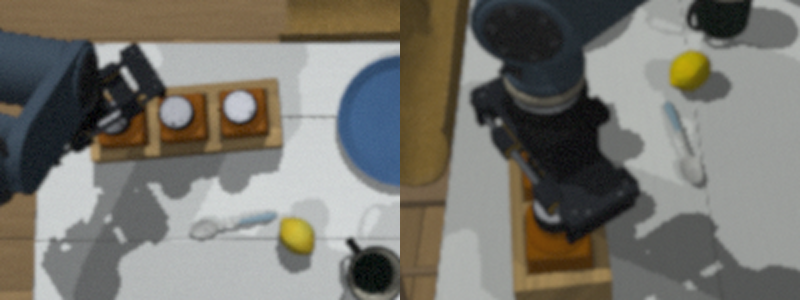

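```bash
python3 -m handwheel '[{"delta_rot":[0,0,0],"xyz":[0,0,0],"hand":-0.4},{"delta_rot":[0,0,0],"xyz":[0,0,0],"hand":-0.4},{"delta_rot":[0,0,0],"xyz":[0,0,-3],"hand":-0.4},{"delta_rot":[0,0,0],"xyz":[0,0,-6],"hand":-0.4},{"delta_rot":[0,0,0],"xyz":[0,0,-6],"hand":-0.4}]'; python3 s.py;python3 -m handwheel '[{"delta_rot":[0,0,0],"xyz":[0,0,0],"hand":0},{"delta_rot":[0,0,0],"xyz":[0,0,0],"hand":1},{"delta_rot":[0,0,0],"xyz":[0,0,0],"hand":1},{"delta_rot":[0,0,0],"xyz":[0,0,0],"hand":1},{"delta_rot":[0,0,0],"xyz":[0,0,0],"hand":1}]'; python3 s.py; python3 -m handwheel '[{"delta_rot":[0,0,0.03],"xyz":[0,0,0],"hand":1},{"delta_rot":[0,0,0.06],"xyz":[0,0,0],"hand":1},{"delta_rot":[0,0,0.1],"xyz":[0,0,0],"hand":1},{"delta_rot":[0,0,0.1],"xyz":[0,0,0],"hand":1},{"delta_rot":[0,0,0.1],"xyz":[0,0,0],"hand":1}]'; python3 s.py
```

```text
time_s: 12.85
position: [0.4946, 0.0329, 0.1039]
tcp_rot: [[0.841, 0.541, -0.0], [0.541, -0.841, 0.0], [-0.0, -0.0, -1.0]]
force: [-0.3, 0.4, 0.3]
opening: 0.7
grasp_force: 0.0
[0.4946 0.0329 0.1039] F [-0.3  0.4  0.3] M [-0.036 -0.011  0.024] yaw(rad) 0.5719 j6 48.088960993896386 g 0.0 0.7002053359045901
time_s: 13.48
position: [0.4949, 0.0327, 0.1038]
tcp_rot: [[0.841, 0.541, -0.0], [0.541, -0.841, 0.0], [-0.0, -0.0, -1.0]]
force: [-0.3, 0.3, 0.7]
opening: 0.215
grasp_force: 0.0
[0.4949 0.0327 0.1038] F [-0.3  0.3  0.7] M [-0.062  0.01   0.027] yaw(rad) 0.5718 j6 48.08772132767094 g 0.0 0.21455548120909465
time_s: 14.1
position: [0.4949, 0.0327, 0.1038]
tcp_rot: [[0.891, 0.455, -0.0], [0.455, -0.891, 0.0], [-0.0, -0.0, -1.0]]
force: [0.3, -0.3, -0.8]
opening: 0.006
grasp_force: 0.0
[0.4949 0.0327 0.1038] F [ 0.3 -0.3 -0.8] M [-0.037  0.041 -0.023] yaw(rad) 0.472 j6 53.80861188650709 g 0.0 0.006333365647259779
```

```bash
python3 - <<'E'
from h import *
for n in("top","side"):
    b=vision.capture(n);cv2.imwrite(f"pics/{n}2.png",b[...,::-1])
a=cv2.imread("pics/top2.png")[110:260,90:290];b=cv2.imread("pics/side2.png")[220:330,170:317]
cv2.imwrite("pics/c2.png",np.hstack([cv2.resize(i,(400,300),interpolation=cv2.INTER_CUBIC) for i in(a,b)]))
E
```

```text
(no output)
```

View pics/c2.png

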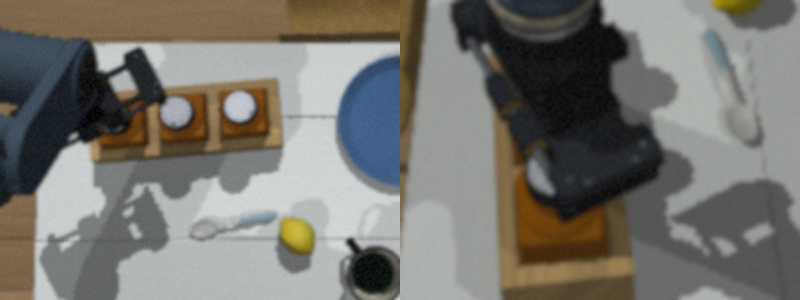

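```bash
python3 -m handwheel '[{"delta_rot":[0,0,0],"xyz":[0,0,0],"hand":-0.4},{"delta_rot":[0,0,0],"xyz":[0,0,0],"hand":-0.4},{"delta_rot":[0,0,0],"xyz":[0,0,0],"hand":-0.4},{"delta_rot":[0,0,0],"xyz":[0,0,0],"hand":-0.4},{"delta_rot":[0,0,0],"xyz":[0,0,0],"hand":-0.4}]'; python3 s.py; python3 - <<'E'
from h import *
print(bot.tip_extent,[d for d in dir(bot) if d[0]!='_'])
s=bot.read_state();m=vision.camera_model("side");K=np.array(m["camera_matrix"]);T=np.array(m["camera_from_world"]);R=np.array(s["tcp_rot"])
b=vision.capture("side");np.save("pics/s3.npy",b)
c=b[190:300,170:317].copy();c=cv2.resize(c,None,fx=5,fy=5,interpolation=cv2.INTER_CUBIC)[...,::-1].copy()
def pj(w):
    p=T[:3,:3]@w+T[:3,3];q=K@(p*[1,-1,-1]);return (q/q[2])[:2]
for yy in(-.0305,.0305):
  for zz,col in((.008,(0,255,0)),(-.011,(0,0,255)),(-.03,(255,0,255))):
    q=(pj(s["position"]+R@np.array([0,yy,zz]))-[170,190])*5;cv2.circle(c,tuple(int(v) for v in q),4,col,-1)
cv2.imwrite("pics/c3.png",c)
E
```

```text
time_s: 14.82
position: [0.4949, 0.0327, 0.1039]
tcp_rot: [[0.891, 0.454, -0.0], [0.454, -0.891, 0.0], [0.0, -0.0, -1.0]]
force: [-0.0, 0.0, -0.2]
opening: 0.487
grasp_force: 0.0
[0.4949 0.0327 0.1039] F [-0.   0.  -0.2] M [ 0.014 -0.018 -0.069] yaw(rad) 0.4718 j6 53.818176392426395 g 0.0 0.4870784786587361
0.008 ['PlanningError', 'read_state', 'tip_extent']
```

View pics/c3.png

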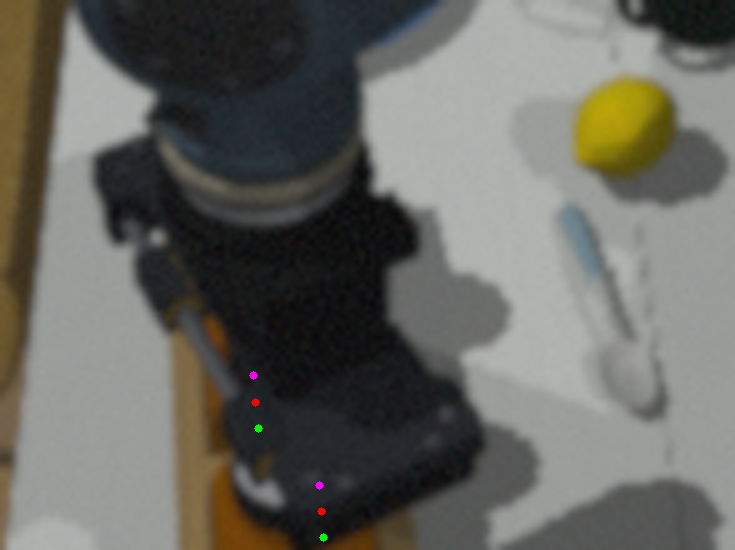

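The side crop shows the near finger bracket hiding the pads, with the cap's visible sliver at (260,490). The jar is in place. The fingers closed above the cap, so the earlier hold was on the cap's top edge. I'll regrasp lower.

```bash
python3 -m handwheel '[{"delta_rot":[0,0,0],"xyz":[0,0,0],"hand":-0.5},{"delta_rot":[0,0,0],"xyz":[0,0,0],"hand":-0.5},{"delta_rot":[0,0,0],"xyz":[0,0,4],"hand":-0.5},{"delta_rot":[0,0,0],"xyz":[0,0,8],"hand":-0.5},{"delta_rot":[0,0,0],"xyz":[0,0,12],"hand":-0.5}]'; python3 s.py;  python3 -m handwheel '[{"delta_rot":[0,0,0],"xyz":[0,0,2],"hand":-0.5},{"delta_rot":[0,0,0],"xyz":[0,0,4],"hand":-0.5},{"delta_rot":[0,0,0],"xyz":[0,0,6],"hand":0},{"delta_rot":[0,0,0],"xyz":[0,0,6],"hand":1},{"delta_rot":[0,0,0],"xyz":[0,0,6],"hand":1}]'; python3 s.py;python3 -m handwheel '[{"delta_rot":[0,0,0],"xyz":[0,0,0],"hand":1},{"delta_rot":[0,0,0],"xyz":[0,0,0],"hand":1},{"delta_rot":[0,0,0],"xyz":[0,0,0],"hand":1},{"delta_rot":[0,0,0],"xyz":[0,0,0],"hand":1},{"delta_rot":[0,0,0],"xyz":[0,0,0],"hand":1}]'; python3 s.py;
```

```text
time_s: 15.5
position: [0.4948, 0.0327, 0.0914]
tcp_rot: [[0.891, 0.455, -0.0], [0.455, -0.891, 0.0], [-0.0, -0.0, -1.0]]
force: [-0.2, 0.3, 0.5]
opening: 0.748
grasp_force: 0.0
[0.4948 0.0327 0.0914] F [-0.2  0.3  0.5] M [-0.023 -0.023  0.003] yaw(rad) 0.4719 j6 53.8165549869414 g 0.0 0.7484127898004337
time_s: 16.12
position: [0.4951, 0.0325, 0.0859]
tcp_rot: [[0.891, 0.455, 0.0], [0.455, -0.891, -0.0], [0.0, 0.001, -1.0]]
force: [0.1, -2.0, -1.4]
opening: 0.545
grasp_force: 30.0
[0.4951 0.0325 0.0859] F [ 0.1 -2.  -1.4] M [-0.148 -0.032 -0.016] yaw(rad) 0.4721 j6 53.81862170080968 g 29.998732209205627 0.5447215647774258
time_s: 16.75
position: [0.4951, 0.0326, 0.0859]
tcp_rot: [[0.891, 0.455, 0.0], [0.455, -0.891, -0.0], [0.0, 0.0, -1.0]]
force: [-0.7, -1.4, -0.9]
opening: 0.54
grasp_force: 30.0
[0.4951 0.0326 0.0859] F [-0.7 -1.4 -0.9] M [-0.393 -0.123 -0.025] yaw(rad) 0.4719 j6 53.81832206616733 g 29.99985784292221 0.5402936651709856
```

```bash
python3 -m handwheel '[{"delta_rot":[0,0,0.03],"xyz":[0,0,0],"hand":1},{"delta_rot":[0,0,0.06],"xyz":[0,0,0],"hand":1},{"delta_rot":[0,0,0.09],"xyz":[0,0,0],"hand":1},{"delta_rot":[0,0,0.12],"xyz":[0,0,0],"hand":1},{"delta_rot":[0,0,0.12],"xyz":[0,0,0],"hand":1}]'; python3 s.py;python3 -m handwheel '[{"delta_rot":[0,0,0.02],"xyz":[0,0,0],"hand":1},{"delta_rot":[0,0,0.04],"xyz":[0,0,0],"hand":1},{"delta_rot":[0,0,0.06],"xyz":[0,0,0],"hand":1},{"delta_rot":[0,0,0.06],"xyz":[0,0,0],"hand":1},{"delta_rot":[0,0,0.06],"xyz":[0,0,0],"hand":1}]'; python3 s.py
```

```text
time_s: 17.38
position: [0.4947, 0.0328, 0.0859]
tcp_rot: [[0.939, 0.345, -0.001], [0.345, -0.939, -0.0], [-0.0, -0.0, -1.0]]
force: [-0.4, -0.7, 0.9]
opening: 0.542
grasp_force: 30.0
[0.4947 0.0328 0.0859] F [-0.4 -0.7  0.9] M [-0.182  0.134  0.322] yaw(rad) 0.3519 j6 60.69978358519814 g 29.99991685152054 0.5418469629391118
time_s: 18.0
position: [0.4947, 0.0328, 0.0858]
tcp_rot: [[0.958, 0.288, -0.001], [0.288, -0.958, 0.0], [-0.0, -0.0, -1.0]]
force: [-1.5, -0.6, 1.5]
opening: 0.538
grasp_force: 30.0
[0.4947 0.0328 0.0858] F [-1.5 -0.6  1.5] M [-0.103  0.26   0.414] yaw(rad) 0.292 j6 64.12268000498958 g 29.99987930059433 0.53827964045816
```

```bash
python3 -m handwheel '[{"delta_rot":[0,0,0.03],"xyz":[0,0,0],"hand":1},{"delta_rot":[0,0,0.065],"xyz":[0,0,0],"hand":1},{"delta_rot":[0,0,0.065],"xyz":[0,0,0],"hand":1},{"delta_rot":[0,0,0.065],"xyz":[0,0,0],"hand":1},{"delta_rot":[0,0,0.065],"xyz":[0,0,0],"hand":1}]'; python3 s.py;python3 -m handwheel '[{"delta_rot":[0,0,0],"xyz":[0,0,0],"hand":1},{"delta_rot":[0,0,0],"xyz":[0,0,0],"hand":1},{"delta_rot":[0,0,0],"xyz":[0,0,0],"hand":1},{"delta_rot":[0,0,0],"xyz":[0,0,0],"hand":1},{"delta_rot":[0,0,0],"xyz":[0,0,0],"hand":1}]'; python3 s.py
```

```text
time_s: 18.62
position: [0.4947, 0.0328, 0.0858]
tcp_rot: [[0.974, 0.225, -0.0], [0.225, -0.974, 0.0], [-0.0, -0.0, -1.0]]
force: [-2.8, -1.3, 2.0]
opening: 0.538
grasp_force: 30.0
[0.4947 0.0328 0.0858] F [-2.8 -1.3  2. ] M [0.056 0.37  0.549] yaw(rad) 0.2269 j6 67.85022112990478 g 29.999897181987762 0.5381731334391938
time_s: 19.25
position: [0.4948, 0.0328, 0.0858]
tcp_rot: [[0.974, 0.225, -0.0], [0.225, -0.974, 0.0], [-0.0, -0.0, -1.0]]
force: [-2.1, 0.9, 3.3]
opening: 0.543
grasp_force: 30.0
[0.4948 0.0328 0.0858] F [-2.1  0.9  3.3] M [0.08  0.461 0.544] yaw(rad) 0.2267 j6 67.85776994621831 g 29.999779164791107 0.5431545244105022
```

```bash
python3 -m handwheel '[{"delta_rot":[0,0,-0.06],"xyz":[0,0,0],"hand":1},{"delta_rot":[0,0,-0.12],"xyz":[0,0,0],"hand":1},{"delta_rot":[0,0,-0.18],"xyz":[0,0,0],"hand":1},{"delta_rot":[0,0,-0.22],"xyz":[0,0,0],"hand":1},{"delta_rot":[0,0,-0.22],"xyz":[0,0,0],"hand":1}]'; python3 s.py; python3 -m handwheel '[{"delta_rot":[0,0,0],"xyz":[0,0,-2],"hand":1},{"delta_rot":[0,0,0],"xyz":[0,0,-5],"hand":1},{"delta_rot":[0,0,0],"xyz":[0,0,-8],"hand":1},{"delta_rot":[0,0,0],"xyz":[0,0,-12],"hand":1},{"delta_rot":[0,0,0],"xyz":[0,0,-16],"hand":1}]'; python3 s.py
```

```text
time_s: 19.88
position: [0.4948, 0.0327, 0.0858]
tcp_rot: [[0.903, 0.43, -0.0], [0.43, -0.903, 0.0], [0.0, -0.0, -1.0]]
force: [-2.3, -1.8, 2.7]
opening: 0.544
grasp_force: 30.0
[0.4948 0.0327 0.0858] F [-2.3 -1.8  2.7] M [-0.1    0.415  0.012] yaw(rad) 0.4444 j6 55.3478447606937 g 29.99978542327881 0.5436204351191629
time_s: 20.5
position: [0.495, 0.0328, 0.1021]
tcp_rot: [[0.902, 0.432, 0.0], [0.432, -0.902, 0.0], [0.0, 0.0, -1.0]]
force: [-0.4, 0.5, -5.6]
opening: 0.544
grasp_force: 30.0
[0.495  0.0328 0.1021] F [-0.4  0.5 -5.6] M [0.02  0.092 0.007] yaw(rad) 0.4466 j6 55.255073120379734 g 29.99622881412506 0.543834019158425
```

```bash
python3 -m handwheel '[{"delta_rot":[0,0,0],"xyz":[0,0,-24],"hand":1},{"delta_rot":[0,0,0],"xyz":[0,0,-50],"hand":1},{"delta_rot":[0,0,0],"xyz":[0,0,-76],"hand":1},{"delta_rot":[0,0,0],"xyz":[0,0,-98],"hand":1},{"delta_rot":[0,0,0],"xyz":[0,0,-110],"hand":1}]'; python3 -m handwheel '[{"delta_rot":[0,0,0],"xyz":[-7,15,0],"hand":1},{"delta_rot":[0,0,0],"xyz":[-21,45,0],"hand":1},{"delta_rot":[0,0,0],"xyz":[-37,80,0],"hand":1},{"delta_rot":[0,0,0],"xyz":[-54,117,0],"hand":1},{"delta_rot":[0,0,0],"xyz":[-71,154,0],"hand":1}]';python3 -m handwheel '[{"delta_rot":[0,0,0],"xyz":[-17,37,0],"hand":1},{"delta_rot":[0,0,0],"xyz":[-34,74,0],"hand":1},{"delta_rot":[0,0,0],"xyz":[-51,111,0],"hand":1},{"delta_rot":[0,0,0],"xyz":[-68,148,0],"hand":1},{"delta_rot":[0,0,0],"xyz":[-83,180,0],"hand":1}]'; python3 -m handwheel '[{"delta_rot":[0,0,0],"xyz":[-12,28,0],"hand":1},{"delta_rot":[0,0,0],"xyz":[-20,46,5],"hand":1},{"delta_rot":[0,0,0],"xyz":[-25,56,20],"hand":1},{"delta_rot":[0,0,0],"xyz":[-25,56,40],"hand":1},{"delta_rot":[0,0,0],"xyz":[-25,56,60],"hand":1}]';  python3 -c "
from h import *
print(off((.502,-.396,.0798)))"; python3 s.py
```

```text
time_s: 21.12
position: [0.4954, 0.0328, 0.2133]
tcp_rot: [[0.902, 0.432, 0.003], [0.432, -0.902, -0.0], [0.002, 0.001, -1.0]]
force: [0.4, 0.1, -4.4]
opening: 0.541
grasp_force: 30.0
time_s: 21.75
position: [0.4964, -0.1388, 0.2106]
tcp_rot: [[0.902, 0.432, -0.002], [0.432, -0.902, 0.001], [-0.002, -0.001, -1.0]]
force: [0.7, 0.7, -5.9]
opening: 0.543
grasp_force: 30.0
time_s: 22.38
position: [0.4989, -0.3372, 0.2101]
tcp_rot: [[0.902, 0.431, -0.002], [0.431, -0.902, 0.001], [-0.001, -0.002, -1.0]]
force: [1.7, 0.4, -5.6]
opening: 0.539
grasp_force: 30.0
time_s: 23.0
position: [0.5011, -0.3949, 0.1495]
tcp_rot: [[0.902, 0.432, -0.002], [0.432, -0.902, 0.003], [-0.001, -0.003, -1.0]]
force: [-0.3, 0.0, -5.3]
opening: 0.547
grasp_force: 30.0
[ 0.4  1.6 69.7]
[ 0.5011 -0.3949  0.1495] F [-0.3  0.  -5.3] M [ 0.001 -0.081 -0.111] yaw(rad) 0.4472 j6 16.095594189375237 g 29.99634861946106 0.5470677937604993
```

Now I'll lower it and check the contact force.

```bash
python3 -m handwheel '[{"delta_rot":[0,0,0],"xyz":[0,1,20],"hand":1},{"delta_rot":[0,0,0],"xyz":[0,1,40],"hand":1},{"delta_rot":[0,0,0],"xyz":[0,1,55],"hand":1},{"delta_rot":[0,0,0],"xyz":[0,1,65],"hand":1},{"delta_rot":[0,0,0],"xyz":[0,1,67],"hand":1}]';python3 -m handwheel '[{"delta_rot":[0,0,0],"xyz":[0,0,0],"hand":1},{"delta_rot":[0,0,0],"xyz":[0,0,1],"hand":1},{"delta_rot":[0,0,0],"xyz":[0,0,1.5],"hand":1},{"delta_rot":[0,0,0],"xyz":[0,0,2],"hand":1},{"delta_rot":[0,0,0],"xyz":[0,0,2],"hand":1}]';python3 s.py
```

```text
time_s: 23.62
position: [0.5021, -0.3967, 0.084]
tcp_rot: [[0.902, 0.432, -0.001], [0.432, -0.902, 0.001], [-0.0, -0.002, -1.0]]
force: [0.2, 0.6, -5.2]
opening: 0.544
grasp_force: 30.0
time_s: 24.25
position: [0.5024, -0.3973, 0.0829]
tcp_rot: [[0.902, 0.432, 0.0], [0.432, -0.902, -0.0], [0.0, 0.0, -1.0]]
force: [0.6, -0.3, -5.2]
opening: 0.545
grasp_force: 30.0
[ 0.5024 -0.3973  0.0829] F [ 0.6 -0.3 -5.2] M [-0.058 -0.017 -0.062] yaw(rad) 0.4468 j6 16.087658839199662 g 29.99649167060852 0.5449745039678195
```

```bash
python3 -m handwheel '[{"delta_rot":[0,0,0],"xyz":[0,0,1],"hand":1},{"delta_rot":[0,0,0],"xyz":[0,0,1.5],"hand":1},{"delta_rot":[0,0,0],"xyz":[0,0,2],"hand":1},{"delta_rot":[0,0,0],"xyz":[0,0,2.5],"hand":1},{"delta_rot":[0,0,0],"xyz":[0,0,2.5],"hand":1}]';python3 s.py
```

```text
time_s: 24.88
position: [0.5024, -0.3972, 0.0803]
tcp_rot: [[0.902, 0.432, -0.0], [0.432, -0.902, 0.0], [-0.0, -0.0, -1.0]]
force: [1.1, 0.5, -4.6]
opening: 0.541
grasp_force: 30.0
[ 0.5024 -0.3972  0.0803] F [ 1.1  0.5 -4.6] M [-0.054 -0.039 -0.009] yaw(rad) 0.4468 j6 16.09018051020369 g 29.996575713157654 0.5408998918911527
```

```bash
python3 -m handwheel '[{"delta_rot":[0,0,0],"xyz":[0,0,0.5],"hand":1},{"delta_rot":[0,0,0],"xyz":[0,0,1],"hand":1},{"delta_rot":[0,0,0],"xyz":[0,0,1],"hand":1},{"delta_rot":[0,0,0],"xyz":[0,0,1],"hand":1},{"delta_rot":[0,0,0],"xyz":[0,0,1],"hand":1}]';python3 s.py
```

```text
time_s: 25.5
position: [0.5026, -0.3974, 0.0799]
tcp_rot: [[0.902, 0.432, 0.0], [0.432, -0.902, -0.001], [0.0, 0.001, -1.0]]
force: [-1.0, 0.7, 1.5]
opening: 0.543
grasp_force: 30.0
[ 0.5026 -0.3974  0.0799] F [-1.   0.7  1.5] M [0.256 0.245 0.002] yaw(rad) 0.4468 j6 16.090263000253994 g 29.999974071979523 0.5429952714459235
```

```bash
python3 -m handwheel '[{"delta_rot":[0,0,0],"xyz":[0,0,0],"hand":-0.5},{"delta_rot":[0,0,0],"xyz":[0,0,0],"hand":-0.5},{"delta_rot":[0,0,0],"xyz":[0,0,-8],"hand":-0.5},{"delta_rot":[0,0,0],"xyz":[0,0,-35],"hand":-0.5},{"delta_rot":[0,0,0],"xyz":[0,0,-70],"hand":-0.5}]'; python3 -m handwheel '[{"delta_rot":[0,0,0],"xyz":[10,-21,0],"hand":-0.5},{"delta_rot":[0,0,0],"xyz":[31,-65,0],"hand":-0.5},{"delta_rot":[0,0,0],"xyz":[52,-109,0],"hand":-0.5},{"delta_rot":[0,0,0],"xyz":[73,-153,0],"hand":-0.5},{"delta_rot":[0,0,0],"xyz":[94,-197,0],"hand":-0.5}]';python3 -m handwheel '[{"delta_rot":[0,0,0],"xyz":[21,-44,0],"hand":-0.5},{"delta_rot":[0,0,0],"xyz":[40,-84,0],"hand":-0.5},{"delta_rot":[0,0,0],"xyz":[52,-108,0],"hand":-0.5},{"delta_rot":[0,0,0],"xyz":[52,-108,0],"hand":-0.5},{"delta_rot":[0,0,0],"xyz":[52,-108,0],"hand":-0.5}]'; python3 s.py; python3 - <<'E'
from h import *
print(off((.503,-.0592,.086)))
m=vision.camera_model("top");im=vision.capture("top").astype(int);np.save("pics/top4.npy",im)
# placed jar cap: bright blob on the plate
sub=im.copy();mk=sub.min(2)>105;mk2=np.zeros_like(mk);mk2[140:200,262:320]=mk[140:200,262:320]
ce,a,l=blob(mk2,(291,168));print(ce,a,ray(m,ce,.111))
E
```

```text
time_s: 26.12
position: [0.5021, -0.3969, 0.1497]
tcp_rot: [[0.902, 0.432, -0.001], [0.432, -0.902, 0.001], [-0.0, -0.001, -1.0]]
force: [1.1, -0.7, 0.3]
opening: 0.751
grasp_force: 0.0
time_s: 26.75
position: [0.5024, -0.1777, 0.1501]
tcp_rot: [[0.902, 0.432, 0.002], [0.432, -0.902, -0.001], [0.001, 0.001, -1.0]]
force: [-0.2, 0.1, -0.1]
opening: 0.749
grasp_force: 0.0
time_s: 27.38
position: [0.503, -0.0599, 0.1498]
tcp_rot: [[0.902, 0.432, 0.001], [0.432, -0.902, -0.001], [0.001, 0.001, -1.0]]
force: [0.7, -0.4, -0.2]
opening: 0.748
grasp_force: 0.0
[ 0.503  -0.0599  0.1498] F [ 0.7 -0.4 -0.2] M [-0.011 -0.015 -0.04 ] yaw(rad) 0.4469 j6 44.98297231222946 g 0.0 0.7480670343297734
[ 0.2 -0.7 63.8]
[294.64179104 164.75621891] 201 [ 0.50407235 -0.39679489  0.111     ]
```

```bash
python3 -m handwheel '[{"delta_rot":[0,0,0],"xyz":[0,-0.7,20],"hand":-0.5},{"delta_rot":[0,0,0],"xyz":[0,-0.7,40],"hand":-0.5},{"delta_rot":[0,0,0],"xyz":[0,-0.7,58],"hand":-0.5},{"delta_rot":[0,0,0],"xyz":[0,-0.7,64],"hand":-0.5},{"delta_rot":[0,0,0],"xyz":[0,-0.7,64],"hand":-0.5}]'; python3 s.py; python3 -m handwheel '[{"delta_rot":[0,0,0],"xyz":[0,0,0],"hand":1},{"delta_rot":[0,0,0],"xyz":[0,0,0],"hand":1},{"delta_rot":[0,0,0],"xyz":[0,0,0],"hand":1},{"delta_rot":[0,0,0],"xyz":[0,0,0],"hand":1},{"delta_rot":[0,0,0],"xyz":[0,0,0],"hand":1}]'; python3 s.py; python3 -m handwheel '[{"delta_rot":[0,0,0.03],"xyz":[0,0,0],"hand":1},{"delta_rot":[0,0,0.06],"xyz":[0,0,0],"hand":1},{"delta_rot":[0,0,0.09],"xyz":[0,0,0],"hand":1},{"delta_rot":[0,0,0.12],"xyz":[0,0,0],"hand":1},{"delta_rot":[0,0,0.12],"xyz":[0,0,0],"hand":1}]'; python3 s.py
```

```text
time_s: 28.05
position: [0.5021, -0.0592, 0.0852]
tcp_rot: [[0.902, 0.431, -0.0], [0.431, -0.902, 0.0], [-0.0, -0.0, -1.0]]
force: [0.8, -0.1, -0.2]
opening: 0.746
grasp_force: 0.0
[ 0.5021 -0.0592  0.0852] F [ 0.8 -0.1 -0.2] M [-0.012 -0.076 -0.002] yaw(rad) 0.4456 j6 45.062509252707 g 0.0 0.745988806190799
time_s: 28.68
position: [0.5026, -0.0588, 0.0859]
tcp_rot: [[0.902, 0.432, 0.001], [0.432, -0.902, -0.001], [0.001, 0.001, -1.0]]
force: [-0.4, -1.9, 4.3]
opening: 0.54
grasp_force: 30.0
[ 0.5026 -0.0588  0.0859] F [-0.4 -1.9  4.3] M [-0.247  0.063  0.02 ] yaw(rad) 0.447 j6 45.07153163061112 g 30.0008887052536 0.5397802234859266
time_s: 29.3
position: [0.5025, -0.0587, 0.0858]
tcp_rot: [[0.947, 0.321, 0.001], [0.321, -0.947, -0.001], [0.001, 0.001, -1.0]]
force: [0.0, -1.6, 5.8]
opening: 0.543
grasp_force: 30.0
[ 0.5025 -0.0587  0.0858] F [ 0.  -1.6  5.8] M [-0.13   0.049  0.204] yaw(rad) 0.3269 j6 51.963268892122045 g 30.00143140554428 0.5426934937761556
```

```bash
python3 -m handwheel '[{"delta_rot":[0,0,0.02],"xyz":[0,0,0],"hand":1},{"delta_rot":[0,0,0.04],"xyz":[0,0,0],"hand":1},{"delta_rot":[0,0,0.06],"xyz":[0,0,0],"hand":1},{"delta_rot":[0,0,0.08],"xyz":[0,0,0],"hand":1},{"delta_rot":[0,0,0.08],"xyz":[0,0,0],"hand":1}]'; python3 s.py
```

```text
time_s: 29.92
position: [0.5025, -0.0587, 0.0859]
tcp_rot: [[0.969, 0.245, 0.001], [0.245, -0.969, -0.001], [0.001, 0.001, -1.0]]
force: [0.3, -1.2, 5.3]
opening: 0.542
grasp_force: 30.0
[ 0.5025 -0.0587  0.0859] F [ 0.3 -1.2  5.3] M [-0.131  0.022  0.378] yaw(rad) 0.248 j6 56.509470524608346 g 30.001320540905 0.5415782636339614
```

```bash
python3 -m handwheel '[{"delta_rot":[0,0,0.02],"xyz":[0,0,0],"hand":1},{"delta_rot":[0,0,0.04],"xyz":[0,0,0],"hand":1},{"delta_rot":[0,0,0.06],"xyz":[0,0,0],"hand":1},{"delta_rot":[0,0,0.085],"xyz":[0,0,0],"hand":1},{"delta_rot":[0,0,0.085],"xyz":[0,0,0],"hand":1}]'; python3 s.py
```

```text
time_s: 30.55
position: [0.5024, -0.0587, 0.0859]
tcp_rot: [[0.987, 0.163, 0.001], [0.163, -0.987, -0.001], [0.001, 0.001, -1.0]]
force: [-0.1, -1.5, 6.8]
opening: 0.541
grasp_force: 30.0
[ 0.5024 -0.0587  0.0859] F [-0.1 -1.5  6.8] M [-0.077 -0.004  0.619] yaw(rad) 0.164 j6 61.34332069392507 g 30.001131892204285 0.5407405838038717
```

```bash
python3 -m handwheel '[{"delta_rot":[0,0,0],"xyz":[0,0,0],"hand":1},{"delta_rot":[0,0,0],"xyz":[0,0,0],"hand":1},{"delta_rot":[0,0,0],"xyz":[0,0,0],"hand":1},{"delta_rot":[0,0,0],"xyz":[0,0,0],"hand":1},{"delta_rot":[0,0,0],"xyz":[0,0,0],"hand":1}]'; python3 s.py;  python3 -m handwheel '[{"delta_rot":[0,0,-0.08],"xyz":[0,0,0],"hand":1},{"delta_rot":[0,0,-0.16],"xyz":[0,0,0],"hand":1},{"delta_rot":[0,0,-0.24],"xyz":[0,0,0],"hand":1},{"delta_rot":[0,0,-0.24],"xyz":[0,0,0],"hand":1},{"delta_rot":[0,0,-0.24],"xyz":[0,0,0],"hand":-0.5}]'; python3 s.py;  python3 -m handwheel '[{"delta_rot":[0,0,0],"xyz":[0,0,0],"hand":-0.5},{"delta_rot":[0,0,0],"xyz":[0,0,-3],"hand":-0.5},{"delta_rot":[0,0,0],"xyz":[0,0,-20],"hand":-0.5},{"delta_rot":[0,0,0],"xyz":[0,0,-45],"hand":-0.5},{"delta_rot":[0,0,0],"xyz":[0,0,-64],"hand":-0.5}]'; python3 -m handwheel '[{"delta_rot":[0,0,0],"xyz":[-8,24,0],"hand":-0.5},{"delta_rot":[0,0,0],"xyz":[-19,58,0],"hand":-0.5},{"delta_rot":[0,0,0],"xyz":[-28.8,87.5,0],"hand":-0.5},{"delta_rot":[0,0,0],"xyz":[-28.8,87.5,0],"hand":-0.5},{"delta_rot":[0,0,0],"xyz":[-28.8,87.5,0],"hand":-0.5}]'; python3 s.py; python3 -c "
from h import *
print(off((.5103,-.1505,.086)))"
```

```text
time_s: 31.18
position: [0.5025, -0.0587, 0.0858]
tcp_rot: [[0.987, 0.163, 0.001], [0.163, -0.987, -0.001], [0.001, 0.001, -1.0]]
force: [0.6, -1.3, 6.3]
opening: 0.546
grasp_force: 30.0
[ 0.5025 -0.0587  0.0858] F [ 0.6 -1.3  6.3] M [-0.079  0.008  0.655] yaw(rad) 0.1642 j6 61.33555705982165 g 30.001016557216644 0.5455132230550034
time_s: 31.8
position: [0.5019, -0.0582, 0.0854]
tcp_rot: [[0.921, 0.39, -0.0], [0.39, -0.921, 0.0], [0.0, -0.0, -1.0]]
force: [-0.5, -0.2, 0.6]
opening: 0.594
grasp_force: 0.0
[ 0.5019 -0.0582  0.0854] F [-0.5 -0.2  0.6] M [-0.011  0.004 -0.008] yaw(rad) 0.4008 j6 47.69016852563734 g 0.0 0.5942384457553272
time_s: 32.42
position: [0.502, -0.0583, 0.1501]
tcp_rot: [[0.92, 0.391, -0.0], [0.391, -0.92, 0.0], [0.0, -0.0, -1.0]]
force: [-0.7, 0.6, -0.3]
opening: 0.752
grasp_force: 0.0
time_s: 33.05
position: [0.509, -0.1494, 0.1491]
tcp_rot: [[0.921, 0.391, -0.001], [0.391, -0.921, 0.001], [-0.001, -0.002, -1.0]]
force: [-0.7, 0.2, 0.0]
opening: 0.751
grasp_force: 0.0
[ 0.509  -0.1494  0.1491] F [-0.7  0.2  0. ] M [-0.002 -0.016 -0.028] yaw(rad) 0.4014 j6 38.52675772685142 g 0.0 0.7509969055183284
[ 0.8  1.7 63. ]
```

```bash
python3 -m handwheel '[{"delta_rot":[0,0,0],"xyz":[0.8,1.3,20],"hand":-0.5},{"delta_rot":[0,0,0],"xyz":[0.8,1.3,40],"hand":-0.5},{"delta_rot":[0,0,0],"xyz":[0.8,1.3,57],"hand":-0.5},{"delta_rot":[0,0,0],"xyz":[0.8,1.3,63.5],"hand":-0.5},{"delta_rot":[0,0,0],"xyz":[0.8,1.3,63.5],"hand":-0.5}]'; python3 s.py; python3 -m handwheel '[{"delta_rot":[0,0,0],"xyz":[0,0,0],"hand":1},{"delta_rot":[0,0,0],"xyz":[0,0,0],"hand":1},{"delta_rot":[0,0,0],"xyz":[0,0,0],"hand":1},{"delta_rot":[0,0,0],"xyz":[0,0,0],"hand":1},{"delta_rot":[0,0,0],"xyz":[0,0,0],"hand":1}]'; python3 s.py; python3 -m handwheel '[{"delta_rot":[0,0,0.03],"xyz":[0,0,0],"hand":1},{"delta_rot":[0,0,0.06],"xyz":[0,0,0],"hand":1},{"delta_rot":[0,0,0.09],"xyz":[0,0,0],"hand":1},{"delta_rot":[0,0,0.12],"xyz":[0,0,0],"hand":1},{"delta_rot":[0,0,0.12],"xyz":[0,0,0],"hand":1}]'; python3 s.py;python3 -m handwheel '[{"delta_rot":[0,0,0.02],"xyz":[0,0,0],"hand":1},{"delta_rot":[0,0,0.04],"xyz":[0,0,0],"hand":1},{"delta_rot":[0,0,0.06],"xyz":[0,0,0],"hand":1},{"delta_rot":[0,0,0.08],"xyz":[0,0,0],"hand":1},{"delta_rot":[0,0,0.08],"xyz":[0,0,0],"hand":1}]'; python3 s.py
```

```text
time_s: 33.67
position: [0.5107, -0.1502, 0.0856]
tcp_rot: [[0.92, 0.392, -0.001], [0.392, -0.92, 0.001], [-0.001, -0.001, -1.0]]
force: [-0.5, 0.3, 0.2]
opening: 0.754
grasp_force: 0.0
[ 0.5107 -0.1502  0.0856] F [-0.5  0.3  0.2] M [-0.009 -0.001 -0.003] yaw(rad) 0.4027 j6 38.48815509554015 g 0.0 0.7537501493623574
time_s: 34.3
position: [0.511, -0.1508, 0.0863]
tcp_rot: [[0.92, 0.391, 0.0], [0.391, -0.92, 0.0], [0.0, -0.0, -1.0]]
force: [0.0, 3.0, 6.5]
opening: 0.542
grasp_force: 30.0
[ 0.511  -0.1508  0.0863] F [0.  3.  6.5] M [ 0.45   0.073 -0.045] yaw(rad) 0.4016 j6 38.47853364715188 g 30.002508759498596 0.5422627725480051
time_s: 34.92
position: [0.5114, -0.1511, 0.0863]
tcp_rot: [[0.96, 0.279, 0.001], [0.279, -0.96, -0.0], [0.001, 0.001, -1.0]]
force: [0.6, 2.3, 5.7]
opening: 0.545
grasp_force: 30.0
[ 0.5114 -0.1511  0.0863] F [0.6 2.3 5.7] M [ 0.443 -0.015  0.23 ] yaw(rad) 0.2823 j6 45.33758670539543 g 30.003812313079834 0.5446379227553936
time_s: 35.55
position: [0.5114, -0.1511, 0.0864]
tcp_rot: [[0.979, 0.202, 0.001], [0.202, -0.979, -0.001], [0.001, 0.001, -1.0]]
force: [1.8, 2.7, 5.3]
opening: 0.545
grasp_force: 30.0
[ 0.5114 -0.1511  0.0864] F [1.8 2.7 5.3] M [ 0.417 -0.09   0.376] yaw(rad) 0.2033 j6 49.88212100931565 g 30.004021525382996 0.5452646945324959
```

```bash
python3 -m handwheel '[{"delta_rot":[0,0,0.02],"xyz":[0,0,0],"hand":1},{"delta_rot":[0,0,0.04],"xyz":[0,0,0],"hand":1},{"delta_rot":[0,0,0.06],"xyz":[0,0,0],"hand":1},{"delta_rot":[0,0,0.08],"xyz":[0,0,0],"hand":1},{"delta_rot":[0,0,0.08],"xyz":[0,0,0],"hand":1}]'; python3 s.py;  python3 -m handwheel '[{"delta_rot":[0,0,0],"xyz":[0,0,0],"hand":1},{"delta_rot":[0,0,0],"xyz":[0,0,0],"hand":1},{"delta_rot":[0,0,0],"xyz":[0,0,0],"hand":1},{"delta_rot":[0,0,0],"xyz":[0,0,0],"hand":1},{"delta_rot":[0,0,0],"xyz":[0,0,0],"hand":1}]'; python3 s.py
```

```text
time_s: 36.17
position: [0.5114, -0.1512, 0.0863]
tcp_rot: [[0.992, 0.124, 0.001], [0.124, -0.992, -0.001], [0.001, 0.001, -1.0]]
force: [1.0, 3.6, 5.4]
opening: 0.543
grasp_force: 30.0
[ 0.5114 -0.1512  0.0863] F [1.  3.6 5.4] M [0.363 0.015 0.623] yaw(rad) 0.1242 j6 54.43358650361093 g 30.004246830940247 0.543064585959461
time_s: 36.8
position: [0.5114, -0.1512, 0.0863]
tcp_rot: [[0.992, 0.124, 0.001], [0.124, -0.992, -0.001], [0.001, 0.001, -1.0]]
force: [0.7, 2.9, 5.6]
opening: 0.538
grasp_force: 30.0
[ 0.5114 -0.1512  0.0863] F [0.7 2.9 5.6] M [0.433 0.024 0.609] yaw(rad) 0.1244 j6 54.42617889329136 g 30.004101991653442 0.5377575846260676
```

```bash
python3 -m handwheel '[{"delta_rot":[0,0,-0.08],"xyz":[0,0,0],"hand":1},{"delta_rot":[0,0,-0.16],"xyz":[0,0,0],"hand":1},{"delta_rot":[0,0,-0.23],"xyz":[0,0,0],"hand":1},{"delta_rot":[0,0,-0.23],"xyz":[0,0,0],"hand":1},{"delta_rot":[0,0,-0.23],"xyz":[0,0,0],"hand":-0.5}]'; python3 -m handwheel '[{"delta_rot":[0,0,0],"xyz":[0,0,0],"hand":-0.5},{"delta_rot":[0,0,0],"xyz":[0,0,-3],"hand":-0.5},{"delta_rot":[0,0,0],"xyz":[0,0,-25],"hand":-0.5},{"delta_rot":[0,0,0],"xyz":[0,0,-60],"hand":-0.5},{"delta_rot":[0,0,0],"xyz":[0,0,-100],"hand":-0.5}]'; python3 -m handwheel '[{"delta_rot":[0,0,0],"xyz":[-30,0,-20],"hand":-0.5},{"delta_rot":[0,0,0],"xyz":[-60,0,-20],"hand":-0.5},{"delta_rot":[0,0,0],"xyz":[-90,0,-20],"hand":-0.5},{"delta_rot":[0,0,0],"xyz":[-90,0,-20],"hand":-0.5},{"delta_rot":[0,0,0],"xyz":[-90,0,-20],"hand":-0.5}]'; python3 s.py; python3 - <<'E'
from h import *
a=vision.capture("top")[120:270,100:360];b=vision.capture("side")[150:330,150:340]
cv2.imwrite("pics/fin.png",np.vstack([cv2.resize(a,(520,300)),cv2.resize(b,(520,300))])[...,::-1])
E
```

```text
time_s: 37.42
position: [0.511, -0.1514, 0.0859]
tcp_rot: [[0.939, 0.345, 0.0], [0.345, -0.939, -0.001], [-0.0, 0.001, -1.0]]
force: [0.5, 0.2, 0.2]
opening: 0.591
grasp_force: 0.0
time_s: 38.05
position: [0.5105, -0.1511, 0.1863]
tcp_rot: [[0.939, 0.344, -0.001], [0.344, -0.939, 0.001], [-0.001, -0.001, -1.0]]
force: [0.8, -0.3, -0.5]
opening: 0.752
grasp_force: 0.0
time_s: 38.67
position: [0.4273, -0.1825, 0.2061]
tcp_rot: [[0.939, 0.344, 0.001], [0.344, -0.939, -0.001], [0.001, 0.001, -1.0]]
force: [0.1, 0.1, -0.4]
opening: 0.748
grasp_force: 0.0
[ 0.4273 -0.1825  0.2061] F [ 0.1  0.1 -0.4] M [0.024 0.041 0.047] yaw(rad) 0.3512 j6 32.90255170520764 g 0.0 0.7479090961904651
```

View pics/fin.png

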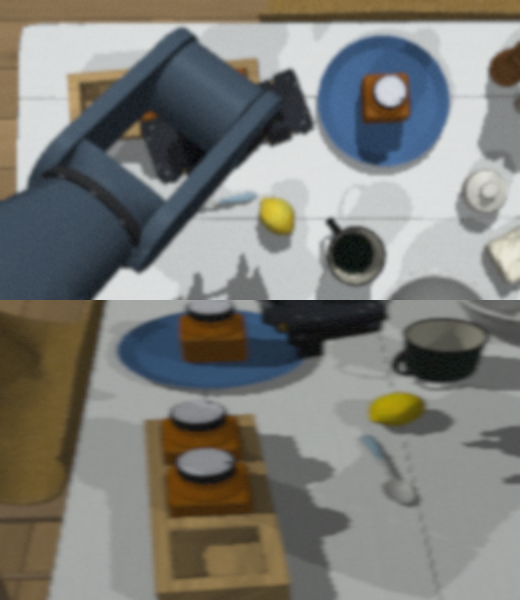

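The final picture shows the left jar upright near the middle of the plate (top view, (386,97)). The other two jars are in their sockets, and the other things on the table have not moved.

```bash
python3 -c "
from rig import workorder
print(workorder.hand_in())"
```

```text
the job is handed in; nothing more can be done
None
```

I checked all three caps in order and handed the job in at about 39 s: the left cap was loose, so I tightened it (held at about 0.55 N m) and stood that jar upright in the middle of the plate, while the middle and right caps held at once at about 0.6 N m and stayed in the block; my first grip on the left cap was too high, on its top edge, and briefly read 0.68 N m before I regripped it on the band.

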